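Froth-ready: jug onto the coaster, frother drawn and held slanting in it

TASK

Stand the steel milk jug upright in the middle of the round cork coaster and let go of it. Then draw the hand frother up out of its stand, lean it over to about 35 degrees from upright, and lower its whisk end into the jug until the whole whisk is below the rim, without touching the jug. Finish like that: the gripper still holding the frother still, slanting, with its whisk hanging free inside the jug, and the other things on the worktop left where they were.

Things in the scene. Friction and masses are not known exactly. Their poses are not given: they have to be found in the camera images.
- milk_jug: Loose hollow steel milk jug, 0.22 kg, upright. Origin on its underside, z up. Round body 76 mm across, its axis 12 mm from the origin towards +y; rim 84 mm high, floor 3 mm thick, inside clear 58 mm across at the rim, wider below. Handle on the -y side, at first roughly towards the robot: its level top bar (y -20 to -50 mm, 12 mm wide in x, 60 to 76 mm up) can be pinched across x from above.
- jug_center (a point): Point on the axis of the jug's round body, at the height of its underside.
- jug_handle (a point): Middle of the top bar of the jug's handle (40 mm from the jug's origin along its -y, 68 mm above the underside); axes as the jug's.
- coaster_top (a point): Centre of the upper face of the fixed round cork coaster, 116 mm across; upper face 5 mm above the worktop.
- frother: Loose hand frother, 0.11 kg, 199 mm long, round about z. Origin at the free (lower) end of the whisk, z towards the handle. From the origin: whisk 20 mm across; steel shaft 5 mm thick up to 90 mm; grey neck 22 mm thick, 90 to 120 mm; steel flange 33 mm across, 120 to 125 mm; black handle 28 mm thick, 125 to 198 mm, red button on its end. Hangs upright in the stand, flange on the collar.
- frother_whisk (a point): Free (lower) end of the frother's whisk: the frother's origin.
- frother_handle (a point): Point on the axis of the black handle, 160 mm from the whisk end; a good place to grip, from above, fingers either side.
- frother_stand: Fixed steel stand, left or right of the coaster. Origin under the middle of its round foot (88 mm across, 10 mm thick), z up. Closed collar above the origin: hole 26 mm, outside 37 mm, 112 to 142 mm above the worktop, on a post 8 mm thick, 32 mm from the axis on the +x side. The frother hangs in the collar, whisk end 22 mm above the worktop: it is out once 120 mm higher.
- tumbler: Bystander: clear tumbler, 81 mm across, 92 mm high; origin under its centre.
- apple: Bystander: red apple, 80 mm across, 69 mm high; origin under its centre.
- spare_spoon: Bystander: steel teaspoon lying flat behind the coaster, 130 mm long, 11 mm high; origin under its centre.

How it is judged:
By the outcome, as a careful person would: the job done as asked, in the order asked, and still so for the second after the job is handed in, while the arm keeps its last pose, push and grip.
It also fails if it takes over 67 s, if anything falls off the work surface, if the arm or the gripper's body presses on something with over 40 N, if the wrist force passes 120 N, or if a joint passes its speed limit or range.

ROBOT

A 6-joint arm with a two-finger parallel gripper is mounted at the origin on a cart in front of the work surface, level with it; the furniture and walls round the work are solid. World frame = base frame: x ahead of the robot, y to its left, z up, the work surface at z = 0. Lengths are in m, angles in rad, forces in N, time in s.
With the tool pointing down it reaches from about 0.375 to 0.975 m from the base axis. Payload 3.8 kg.
Tool frame: the origin (TCP) lies on the mounting face of the last link; the fingertips stand 173 mm ahead of it and the grasp point (between the pads) lies 155 mm ahead of it; z points along the fingers, y is the line along which they close (so a half turn about z gives the same grasp; the last joint's range is limited). The gripper opens to 85 mm and grips with 20 to 120 N. Pads are 22 mm wide; open, the fingers measure 114 mm over their backs; the gripper's body (76 mm by 85 mm) begins 54 mm behind the grasp point. The pads swing forward as they close: fully open they stand 13 mm farther back than shut.
Start: joints at [1.26, 0.264, 1.604, -0, 1.274, -0.037], TCP at [0.183, 0.65, 0.405] pointing down, gripper open.
Joint ranges: [-2.63, 2.63], [-0.94, 2.18], [0.31, 2.57], [-1.31, 4.45], [0, 2.66], [-2.55, 2.55]. Speed limits (rad/s): [2.57, 2.57, 3.14, 3.14, 3.14, 3.14].

INTERFACE

Orientations are given as a rotation vector (axis times angle).
In Python, from workcell import bot gives the robot as it stands.
- The arm moves only by the tool drive_tool, never from a script. Its argument "increments" is a list of rows, each an object with "delta_pos": the shift along the tool's x, y, z in mm, a list of three; "turn": the turn about the tool's z in rad; "jaw": the opening, from -1 (shut) to 1 (fully open). A call has 1 to 8 rows; each row shifts and turns the commanded pose from where the row before left it, along the tool's axes as they then stand; what a row does not reach is not made up. A row lasts 1/12 s, in which the tool goes at most 41.7 mm and 7.16 degrees, less where a joint would pass 70% of its speed; a pose out of reach is approached as far as the arm can. A call is refused whole if a number of a shift passes 41.7 or a number of a turn 0.125, either way. A call with a gripper value outside its range is refused whole. The fingers move at their own pace and stop on an object; "grip_force" is the grip in N (left out, the last holds). Time passes only in rows, so rows that do not move let the fingers close. It gives the time, the measured TCP pose, the force, the opening and the grip force at its end, in the units of the state.
- bot.read_state(): the state, without advancing time (a new reading comes with each control period).
- bot.read_camera(name): name is "scene" or "top" or "wrist"; returns a dict with "pixels" (400x640x3 uint8, red, green, blue), "fovy" (degrees; the focal length in pixels is half the picture's height over the tangent of half this angle, whatever the lens; pixels are square), "cx", "cy" (the principal point, pixels), "camera_from_world" (4x4, takes a point from world to camera coordinates); the wrist camera has in their place "hand_eye" (4x4, takes a point from camera to tool coordinates, whose origin is the TCP and whose axes are the flange's). Camera axes: x right, y down, z forward; pixel columns grow to the right and rows downward; lengths in m; the calibration is good to about 2 mm. The wrist camera is an equidistant fisheye: a pixel r from the principal point sees the ray r / f radians off the axis. A picture is of the moment at which its call begins: read the wrist's pose just before it. There is no depth.
- bot.finish_job(): hands the job in; it is judged then, once.
The state is a dict: "time": time; "q": joint angles; "joint_vel": joint speeds; "joint_torque": joint torques, N m; "tool_pos": TCP position; "tcp_rot": TCP orientation; "wrist_force": force on the tool from outside, world axes, zero at the start; "torque": the same for the moment, N m; "width": opening from 0.0 (shut) to 1.0 (fully open); "grip_force": force on a finger pad.
Only numpy, scipy, OpenCV 4.12 (cv2) and the standard library are available. Lean on these libraries where they do the work, as an engineer would, in place of code of your own. Each camera call takes 0.05 s, during which the arm holds its last target. There are 200 camera calls.

## Working session

There is one attempt and no reset: what is moved stays moved. The work goes in short steps, Python scripts to look and compute and a tool call to move; the robot and the scene stay as the last step left them, time stands still between calls to the robot, and variables do not carry over. Pictures are saved under pics/ and viewed, at most 10 in all, crops included, and the job is handed in when it is done.

Besides the shell and the picture viewer there is one more tool, called by a JSON object that holds its "name" and its "arguments", one argument or row to a line. drive_tool: Moves the arm, as the interface text tells. Its arguments: {"type":"object","properties":{"increments":{"type":"array"},"grip_force":{"type":"number"}},"required":["increments"]}

```bash
mkdir -p pics; ls; cat > h.py <<'E'
import numpy as np, cv2, json
from scipy.spatial.transform import Rotation as R
from workcell import bot
def snap(name, fn):
    c=bot.read_camera(name); cv2.imwrite('pics/'+fn+'.png', c['pixels'][:,:,::-1].copy())
    return c
def ray(c,u,v):
    f=200/np.tan(np.radians(c['fovy'])/2); M=np.array(c['camera_from_world'])
    d=np.array([(u-c['cx'])/f,(v-c['cy'])/f,1]); Rm=M[:3,:3]
    return -Rm.T@M[:3,3], Rm.T@d
def atz(c,u,v,z):
    o,d=ray(c,u,v); return o+d*(z-o[2])/d[2]
def proj(c,p):
    f=200/np.tan(np.radians(c['fovy'])/2); M=np.array(c['camera_from_world'])
    q=M[:3,:3]@p+M[:3,3]; return q[:2]/q[2]*f+[c['cx'],c['cy']]
E
python3 - <<'E'
from h import *
s=bot.read_state(); print(s)
a=snap('scene','s0'); b=snap('top','t0')
for c in (a,b): print(c['fovy'],c['cx'],c['cy'],np.round(np.linalg.inv(c['camera_from_world']),3).tolist())
E
```

```text
pics
{'time': 0.0, 'q': array([ 1.26014562e+00,  2.64767780e-01,  1.60536824e+00, -1.56215097e-06,
        1.27371682e+00, -3.68750680e-02]), 'joint_vel': array([-0.00021868, -0.00088847,  0.00098969,  0.00049963, -0.00111475,
       -0.00158896]), 'joint_torque': array([-3.41077059e-03, -5.15119672e+01, -3.67304742e+01, -5.76461080e-04,
        1.32604799e-02,  3.51354359e-07]), 'tool_pos': array([0.18237973, 0.64953862, 0.40335485]), 'tcp_rot': array([-0.42864986, -3.11181709,  0.0034968 ]), 'wrist_force': array([0.81059793, 0.43900887, 0.17943091]), 'torque': array([ 0.04636454, -0.01709426,  0.01239945]), 'grip_force': 0.0, 'width': 1.001018179116123}
46.299850626985 320.30684171187585 194.0645261625815 [[0.737, -0.489, 0.468, -0.111], [-0.676, -0.542, 0.499, -0.553], [0.01, -0.684, -0.73, 1.166], [0.0, 0.0, 0.0, 1.0]]
45.133515122854924 314.17495903424424 203.60313506678176 [[0.042, -0.894, 0.447, -0.005], [-0.999, -0.041, 0.014, 0.168], [0.006, -0.447, -0.894, 1.263], [0.0, 0.0, 0.0, 1.0]]
```

View pics/t0.png

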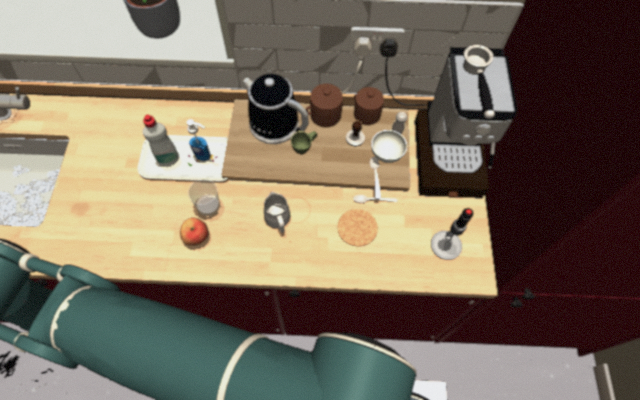

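View pics/s0.png

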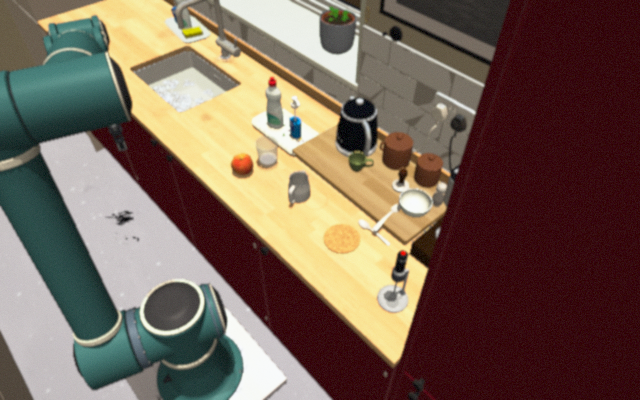

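```bash
python3 - <<'E'
import cv2
t=cv2.imread('pics/t0.png')[185:265,240:480]; s=cv2.imread('pics/s0.png')[160:320,270:430]
up=lambda i,k:cv2.resize(i,None,fx=k,fy=k,interpolation=cv2.INTER_CUBIC)
t=up(t,3.3333);a=up(s[:85],3.6);b=up(s[85:],3.6)
import numpy as np
cv2.imwrite('pics/c0.png',np.vstack([t,np.pad(a,((0,0),(0,800-a.shape[1]),(0,0)))])[:600]); print(t.shape,a.shape)
E
```

```text
(267, 800, 3) (306, 576, 3)
```

View pics/c0.png

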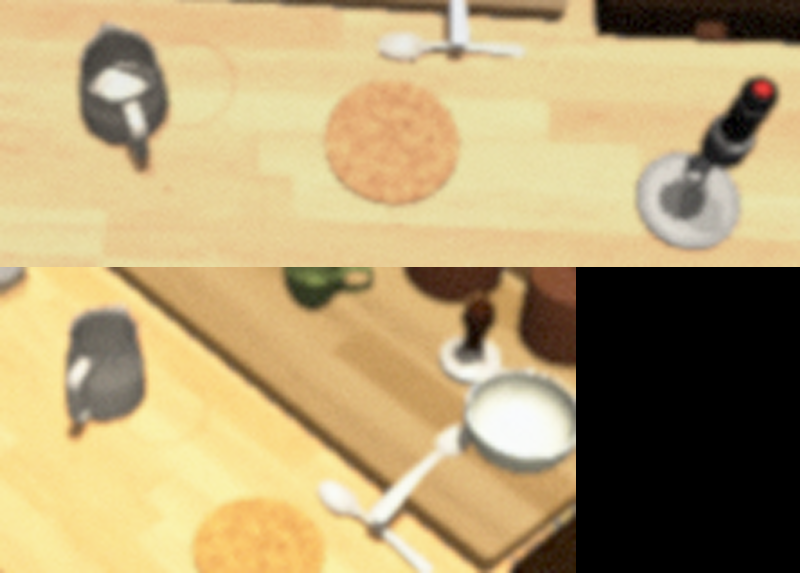

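```bash
python3 - <<'E'
from h import *
c=bot.read_camera('top'); P=lambda x,y,z:np.round(atz(c,240+x/3.3333,185+y/3.3333,z),3)
print('coaster',P(392,142,.005),'foot',P(689,200,.01),'button',P(763,89,.221))
print('handle in/out',P(129,105,.076),P(142,142,.076),'foot of handle',P(141,165,0.02))
print('jug left/right mid',P(80,95,.04),P(167,95,.04),'rim top',P(118,28,.084),'base front',P(123,145,0))
t=cv2.imread('pics/t0.png')
print('tumbler',np.round(atz(c,206,205,.0),3),'apple',np.round(atz(c,194,231,.035),3))
s=bot.read_state(); print(R.from_rotvec(s['tcp_rot']).as_matrix().round(3).tolist())
w=bot.read_camera('wrist'); print(np.round(w['hand_eye'],3).tolist(),w['fovy'],w['cx'],w['cy'])
E
```

```text
coaster [0.552 0.06  0.005] foot [ 0.508 -0.188  0.01 ] button [ 0.511 -0.189  0.221]
handle in/out [0.544 0.281 0.076] [0.512 0.268 0.076] foot of handle [0.515 0.272 0.02 ]
jug left/right mid [0.568 0.327 0.04 ] [0.572 0.253 0.04 ] rim top [0.611 0.295 0.084] base front [ 0.541  0.291 -0.   ]
tumbler [0.607 0.504 0.   ] apple [0.508 0.516 0.035]
[[-0.963, 0.27, -0.001], [0.27, 0.963, -0.002], [0.0, -0.002, -1.0]]
[[-0.0, -0.965, -0.263, 0.067], [1.0, 0.0, -0.0, 0.0], [0.0, -0.263, 0.965, 0.03], [0.0, 0.0, 0.0, 1.0]] 65.70646984690485 318.69291070339375 196.32780272761914
```

{"name": "drive_tool", "arguments": {
  "increments": [
    {"delta_pos": [0, 0, 0], "turn": -0.12, "jaw": 1},
    {"delta_pos": [0, 0, 0], "turn": -0.12, "jaw": 1},
    {"delta_pos": [0, 0, 0], "turn": -0.12, "jaw": 1},
    {"delta_pos": [0, 0, 0], "turn": -0.12, "jaw": 1},
    {"delta_pos": [0, 0, 0], "turn": -0.12, "jaw": 1},
    {"delta_pos": [-15, -33, 5], "turn": 0, "jaw": 1},
    {"delta_pos": [-15, -33, 5], "turn": 0, "jaw": 1},
    {"delta_pos": [-15, -33, 5], "turn": 0, "jaw": 1}
  ]
}}

```text
time: 0.87
tool_pos: [0.257, 0.5698, 0.3892]
tcp_rot: [0.513, -3.099, 0.001]
wrist_force: [0.9, -1.0, 0.2]
width: 1.001
grip_force: 0.0
```

{"name": "drive_tool", "arguments": {
  "increments": [
    {"delta_pos": [-15, -33, 5], "turn": 0, "jaw": 1},
    {"delta_pos": [-15, -33, 5], "turn": 0, "jaw": 1},
    {"delta_pos": [-15, -33, 5], "turn": 0, "jaw": 1},
    {"delta_pos": [-15, -33, 5], "turn": 0, "jaw": 1},
    {"delta_pos": [-15, -33, 5], "turn": 0, "jaw": 1},
    {"delta_pos": [-15, -33, 5], "turn": 0, "jaw": 1},
    {"delta_pos": [-15, -33, 5], "turn": 0, "jaw": 1},
    {"delta_pos": [-15, -33, 5], "turn": 0, "jaw": 1}
  ]
}}

```text
time: 1.53
tool_pos: [0.456, 0.3573, 0.3494]
tcp_rot: [-0.51, 3.1, 0.0]
wrist_force: [0.7, 1.1, -0.3]
width: 0.996
grip_force: 0.0
```

{"name": "drive_tool", "arguments": {
  "increments": [
    {"delta_pos": [-15, -33, 5], "turn": 0, "jaw": 1},
    {"delta_pos": [-15, -33, 5], "turn": 0, "jaw": 1},
    {"delta_pos": [0, 0, 0], "turn": 0, "jaw": 1},
    {"delta_pos": [0, 0, 0], "turn": 0, "jaw": 1}
  ]
}}

```text
time: 1.87
tool_pos: [0.5057, 0.3043, 0.339]
tcp_rot: [0.504, -3.1, 0.001]
wrist_force: [-0.3, -0.0, -0.1]
width: 1.002
grip_force: 0.0
```

```bash
cat >> h.py <<'E'
def wray(w,s,u,v):
    f=200/np.tan(np.radians(w['fovy'])/2); a=np.array([u-w['cx'],v-w['cy']]); r=np.hypot(*a); th=r/f
    d=np.append(np.sin(th)*a/max(r,1e-9),np.cos(th)); H=np.array(w['hand_eye']); T=R.from_rotvec(s['tcp_rot']).as_matrix()
    return T@H[:3,3]+s['tool_pos'], T@H[:3,:3]@d
def watz(w,s,u,v,z):
    o,d=wray(w,s,u,v); return np.round(o+d*(z-o[2])/d[2],4)
def wproj(w,s,p):
    f=200/np.tan(np.radians(w['fovy'])/2); H=np.array(w['hand_eye']); T=R.from_rotvec(s['tcp_rot']).as_matrix()
    q=T.T@(np.array(p)-s['tool_pos']); q=H[:3,:3].T@(q-H[:3,3]); r=np.hypot(q[0],q[1]); th=np.arctan2(r,q[2])
    return q[:2]/r*f*th+[w['cx'],w['cy']]
def wsnap(fn):
    import pickle
    s=bot.read_state(); w=snap('wrist',fn); pickle.dump((w,s),open(fn+'.pkl','wb')); return w,s
def load(fn):
    import pickle
    return pickle.load(open(fn+'.pkl','rb'))
E
python3 -c "
from h import *
wsnap('w1')"
```

```text
(no output)
```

View pics/w1.png

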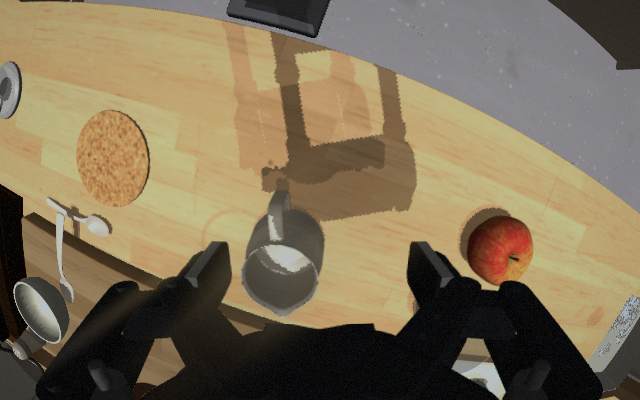

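```bash
python3 - <<'E'
from h import *
w,s=load('w1')
for n,u,v,z in [('bar out',281,194,.074),('bar in',273,240,.076),('rimL',243,272,.084),('rimR',322,265,.084),('rimtop',285,244,.084),('coasterL',77,157,.005),('coasterR',150,160,.005),('coT',110,110,.005),('coB',113,207,.005)]: print(n,watz(w,s,u,v,z))
E
python3 - <<'E'
import cv2
a=cv2.imread('pics/w1.png')[180:320,220:340]; cv2.imwrite('pics/c1.png',cv2.resize(a,None,fx=4,fy=4,interpolation=cv2.INTER_CUBIC))
E
```

```text
bar out [0.5104 0.275  0.074 ]
bar in [0.5494 0.2798 0.076 ]
rimL [0.5829 0.2634 0.084 ]
rimR [0.5542 0.3238 0.084 ]
rimtop [0.5459 0.29   0.084 ]
coasterL [0.5678 0.0083 0.005 ]
coasterR [0.54  0.121 0.005]
coT [0.4992 0.0518 0.005 ]
coB [0.6122 0.0775 0.005 ]
```

View pics/c1.png

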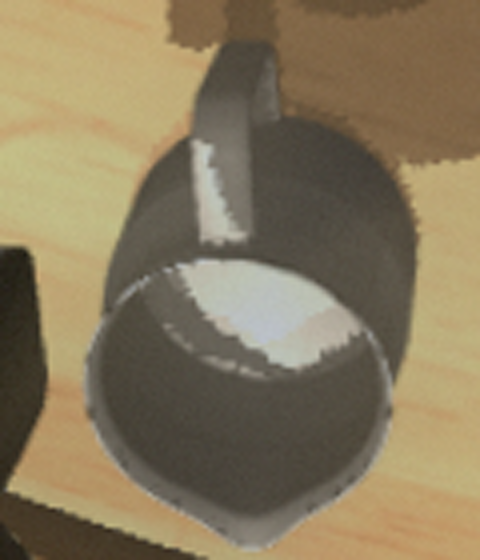

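```bash
python3 - <<'E'
from h import *
w,s=load('w1')
P=lambda n,x,y,z:print(n,watz(w,s,220+x/4,180+y/4,z))
P('in',225,240,.076);P('out',222,102,.076);P('rimL',88,390,.084);P('rimR',390,390,.084);P('rimT',245,258,.084);P('spout',243,545,.084)
P('edgeL',195,170,.076);P('edgeR',250,170,.076)
T=R.from_rotvec(s['tcp_rot']).as_matrix();print(T.round(3).tolist())
E
```

```text
in [0.5485 0.2824 0.076 ]
out [0.5202 0.2736 0.076 ]
rimL [0.5885 0.2638 0.084 ]
rimR [0.5667 0.3241 0.084 ]
rimT [0.5473 0.2873 0.084 ]
spout [0.6164 0.306  0.084 ]
edgeL [0.5357 0.2724 0.076 ]
edgeR [0.5321 0.283  0.076 ]
[[-0.948, -0.317, -0.001], [-0.317, 0.948, -0.001], [0.001, -0.0, -1.0]]
```

{"name": "drive_tool", "arguments": {
  "increments": [
    {"delta_pos": [-7, -15.7, 5], "turn": 0, "jaw": 1},
    {"delta_pos": [-7, -15.7, 15], "turn": 0, "jaw": 1},
    {"delta_pos": [0, 0, 30], "turn": 0, "jaw": 1},
    {"delta_pos": [0, 0, 30], "turn": 0, "jaw": 1},
    {"delta_pos": [0, 0, 20], "turn": 0, "jaw": 1},
    {"delta_pos": [0, 0, 16], "turn": 0, "jaw": 1},
    {"delta_pos": [0, 0, 0], "turn": 0, "jaw": 1},
    {"delta_pos": [0, 0, 0], "turn": 0, "jaw": 1}
  ],
  "grip_force": 40
}}

```text
time: 2.58
tool_pos: [0.5268, 0.2817, 0.2229]
tcp_rot: [0.512, -3.097, 0.001]
wrist_force: [-0.9, -0.1, 0.2]
width: 0.999
grip_force: 0.0
```

{"name": "drive_tool", "arguments": {
  "increments": [
    {"delta_pos": [0, 0, 0], "turn": 0, "jaw": -1},
    {"delta_pos": [0, 0, 0], "turn": 0, "jaw": -1},
    {"delta_pos": [0, 0, 0], "turn": 0, "jaw": -1},
    {"delta_pos": [0, 0, 0], "turn": 0, "jaw": -1},
    {"delta_pos": [0, 0, 0], "turn": 0, "jaw": -1},
    {"delta_pos": [0, 0, 0], "turn": 0, "jaw": -1},
    {"delta_pos": [0, 0, 0], "turn": 0, "jaw": -1},
    {"delta_pos": [0, 0, 0], "turn": 0, "jaw": -1}
  ],
  "grip_force": 50
}}

```text
time: 3.25
tool_pos: [0.5282, 0.2807, 0.2243]
tcp_rot: [-0.51, 3.099, 0.0]
wrist_force: [-0.5, 0.1, 3.6]
width: 0.13
grip_force: 51.2
```

{"name": "drive_tool", "arguments": {
  "increments": [
    {"delta_pos": [0, 0, -10], "turn": 0, "jaw": -1},
    {"delta_pos": [0, 0, -20], "turn": 0, "jaw": -1},
    {"delta_pos": [0, 0, -20], "turn": 0, "jaw": -1},
    {"delta_pos": [0, 0, -10], "turn": 0, "jaw": -1},
    {"delta_pos": [4, -9, 0], "turn": 0, "jaw": -1},
    {"delta_pos": [8, -18, 0], "turn": 0, "jaw": -1},
    {"delta_pos": [12, -27, 0], "turn": 0, "jaw": -1},
    {"delta_pos": [12, -27, 0], "turn": 0, "jaw": -1}
  ]
}}

```text
time: 3.92
tool_pos: [0.5189, 0.1913, 0.2824]
tcp_rot: [0.513, -3.097, 0.001]
wrist_force: [0.2, -0.3, -1.2]
width: 0.126
grip_force: 50.5
```

{"name": "drive_tool", "arguments": {
  "increments": [
    {"delta_pos": [12, -27, 0], "turn": 0, "jaw": -1},
    {"delta_pos": [12, -27, 0], "turn": 0, "jaw": -1},
    {"delta_pos": [12, -27, 0], "turn": 0, "jaw": -1},
    {"delta_pos": [12, -27, 0], "turn": 0, "jaw": -1},
    {"delta_pos": [8, -18, 0], "turn": 0, "jaw": -1},
    {"delta_pos": [4, -9, 0], "turn": 0, "jaw": -1},
    {"delta_pos": [0, 0, 0], "turn": 0, "jaw": -1},
    {"delta_pos": [0, 0, 0], "turn": 0, "jaw": -1}
  ]
}}

```text
time: 4.58
tool_pos: [0.5059, 0.0451, 0.2831]
tcp_rot: [0.508, -3.099, -0.001]
wrist_force: [-0.8, 0.9, -1.5]
width: 0.13
grip_force: 50.5
```

```bash
python3 -c "
from h import *
w,s=wsnap('w2'); print(s['tool_pos'],s['wrist_force'],s['width']); import pickle
c=snap('top','t2'); pickle.dump(c,open('t2.pkl','wb'))
"
```

```text
[0.50592648 0.04508334 0.28306569] [-0.81996518  0.86785706 -1.45831531] 0.1296621504699469
```

View pics/w2.png

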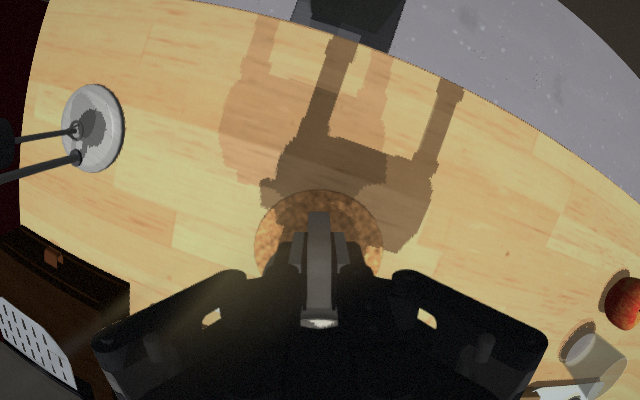

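```bash
python3 - <<'E'
from h import *
w,s=load('w2'); T=R.from_rotvec(s['tcp_rot']).as_matrix()
from scipy.optimize import least_squares
pts=np.array([watz(w,s,u,v,.005) for u,v in [(318,190),(254,245),(383,245),(275,207),(362,208)]])[:,:2]
r=least_squares(lambda p:np.hypot(*(pts-p).T)-.058,[.554,.062]); print(r.x,r.fun)
ax=s['tool_pos']-.0505*T[:,0]; print('axis now',ax, 'T',T.round(3).tolist())
d=np.append(r.x,0)-ax; print('tool delta',T.T@d)
E
```

```text
[0.55745272 0.06284956] [ 1.13892273e-03 -2.39093667e-04  3.63363655e-05 -5.20547397e-04
 -9.23630986e-04]
axis now [0.55378897 0.06119016 0.28302574] T [[-0.948, -0.319, -0.001], [-0.319, 0.948, 0.001], [0.001, 0.001, -1.0]]
tool delta [-4.22552785e-03  1.77856814e-04  2.83022719e-01]
```

```bash
python3 - <<'E'
import cv2
a=cv2.imread('pics/t2.png')[180:280,300:500]; cv2.imwrite('pics/c2.png',cv2.resize(a,None,fx=4,fy=4,interpolation=cv2.INTER_CUBIC))
E
```

```text
(no output)
```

View pics/c2.png

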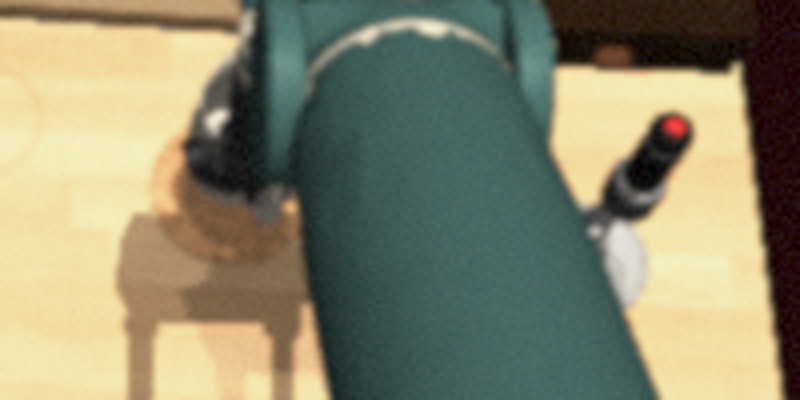

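{"name": "drive_tool", "arguments": {
  "increments": [
    {"delta_pos": [-2.5, 0, 20], "turn": 0, "jaw": -1},
    {"delta_pos": [0, 0, 20], "turn": 0, "jaw": -1},
    {"delta_pos": [0, 0, 8], "turn": 0, "jaw": -1},
    {"delta_pos": [0, 0, 4], "turn": 0, "jaw": -1},
    {"delta_pos": [0, 0, 3], "turn": 0, "jaw": -1},
    {"delta_pos": [0, 0, 0], "turn": 0, "jaw": -1},
    {"delta_pos": [0, 0, 0], "turn": 0, "jaw": -1}
  ]
}}

```text
time: 5.27
tool_pos: [0.5093, 0.0467, 0.2297]
tcp_rot: [-0.511, 3.098, 0.0]
wrist_force: [-0.3, -0.0, -0.0]
width: 0.125
grip_force: 50.6
```

{"name": "drive_tool", "arguments": {
  "increments": [
    {"delta_pos": [0, 0, 0], "turn": 0, "jaw": -0.4},
    {"delta_pos": [0, 0, 0], "turn": 0, "jaw": 0},
    {"delta_pos": [0, 0, 0], "turn": 0, "jaw": 0.5},
    {"delta_pos": [0, 0, 0], "turn": 0, "jaw": 0.5},
    {"delta_pos": [0, 0, 0], "turn": 0, "jaw": 0.5},
    {"delta_pos": [0, 0, -20], "turn": 0, "jaw": 1},
    {"delta_pos": [0, 0, -35], "turn": 0, "jaw": 1},
    {"delta_pos": [0, 0, -35], "turn": 0, "jaw": 1}
  ]
}}

```text
time: 5.93
tool_pos: [0.5077, 0.046, 0.318]
tcp_rot: [0.509, -3.096, -0.001]
wrist_force: [1.7, 0.3, 0.7]
width: 1.003
grip_force: 0.0
```

{"name": "drive_tool", "arguments": {
  "increments": [
    {"delta_pos": [0, 0, -40], "turn": 0, "jaw": 1},
    {"delta_pos": [0, 0, -40], "turn": 0, "jaw": 1},
    {"delta_pos": [0, 0, -20], "turn": 0, "jaw": 1},
    {"delta_pos": [0, 0, 0], "turn": 0.12, "jaw": 1},
    {"delta_pos": [0, 0, 0], "turn": 0.12, "jaw": 1},
    {"delta_pos": [0, 0, 0], "turn": 0.08, "jaw": 1},
    {"delta_pos": [0, 0, 0], "turn": 0, "jaw": 1}
  ]
}}

```text
time: 6.52
tool_pos: [0.5086, 0.0461, 0.419]
tcp_rot: [-0.007, 3.141, -0.0]
wrist_force: [-0.1, 0.4, -0.1]
width: 1.0
grip_force: 0.0
```

```bash
python3 -c "
from h import *
w,s=wsnap('w3'); print(s['tool_pos'],R.from_rotvec(s['tcp_rot']).as_matrix().round(3).tolist(),s['q'])
"
```

```text
[0.50863361 0.04606593 0.41898658] [[-1.0, -0.004, 0.001], [-0.004, 1.0, -0.0], [-0.001, -0.0, -1.0]] [ 4.15576639e-02 -5.90146013e-02  1.93158963e+00 -3.23445667e-05
  1.26839055e+00 -1.53338757e+00]
```

View pics/w3.png

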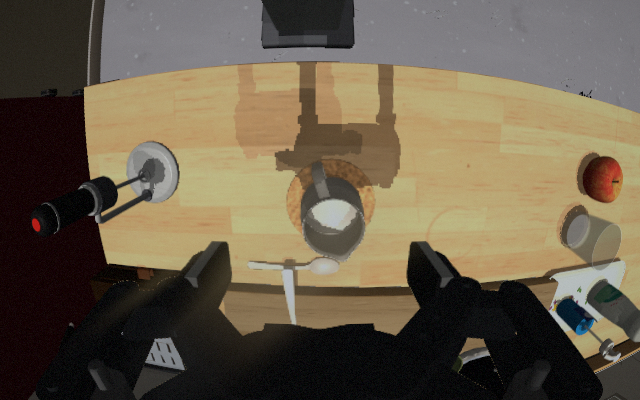

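```bash
python3 - <<'E'
from h import *
w,s=load('w3')
for n,u,v,z in [('foot',153,171.5,.01),('postbase',148,197,.01),('collar-post',98,219,.13),('button',38,225,.221),('rimL',302,218,.084),('rimR',366,216,.084),('rimnear',331,179,.084)]: print(n,watz(w,s,u,v,z))
a=cv2.imread('pics/w3.png'); b=cv2.resize(a[140:275,275:400],None,fx=4,fy=4,interpolation=cv2.INTER_CUBIC); cc=cv2.resize(a[130:250,20:190],None,fx=1.7,fy=1.7); 
c=np.zeros((540,789,3),np.uint8); c[:,:500]=b; c[:204,500:789]=cc; cv2.imwrite('pics/c3.png',c)
E
```

```text
foot [ 0.511  -0.1812  0.01  ]
postbase [ 0.5474 -0.1948  0.01  ]
collar-post [ 0.539  -0.1913  0.13  ]
button [ 0.5132 -0.1845  0.221 ]
rimL [0.5487 0.0293 0.084 ]
rimR [0.5463 0.0962 0.084 ]
rimnear [0.5071 0.0589 0.084 ]
```

View pics/c3.png

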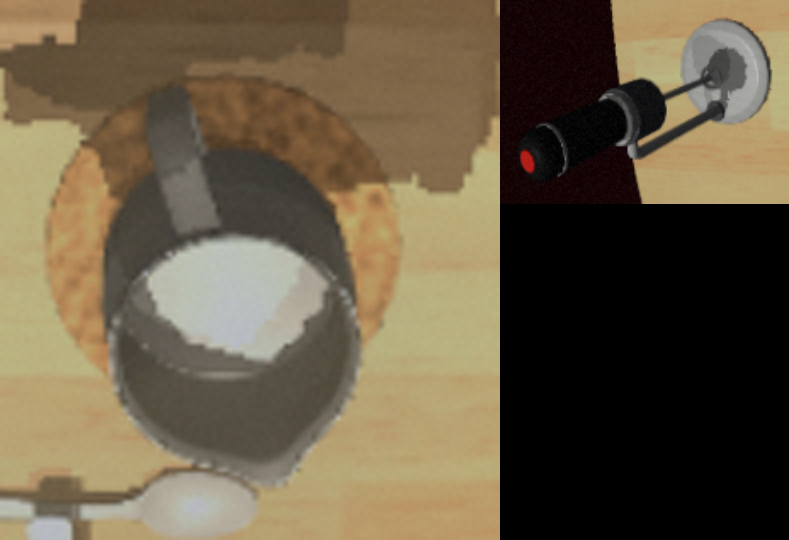

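```bash
python3 - <<'E'
from h import *
from scipy.optimize import least_squares
w,s=load('w3')
def fit(px,z):
    pts=np.array([watz(w,s,275+x/4,140+y/4,z) for x,y in px])[:,:2]
    return least_squares(lambda p:np.hypot(*(pts-p[:2]).T)-p[2],[.554,.062,.04]).x.round(4)
print('rim',fit([(108,335),(235,236),(360,315),(150,430),(155,272),(322,265)],.084))
print('coaster',fit([(45,240),(225,76),(402,245),(385,320),(70,340),(98,130),(345,120)],.005))
E
```

```text
rim [0.5607 0.0636 0.033 ]
coaster [0.5569 0.0627 0.0583]
```

{"name": "drive_tool", "arguments": {
  "increments": [
    {"delta_pos": [0, -29, 0], "turn": 0, "jaw": 1},
    {"delta_pos": [0, -29, 0], "turn": 0, "jaw": 1},
    {"delta_pos": [0, -29, 0], "turn": 0, "jaw": 1},
    {"delta_pos": [0, -29, 0], "turn": 0, "jaw": 1},
    {"delta_pos": [0, -29, 0], "turn": 0, "jaw": 1},
    {"delta_pos": [-2.5, -29, 0], "turn": 0, "jaw": 1},
    {"delta_pos": [0, -29, 0], "turn": 0, "jaw": 1},
    {"delta_pos": [0, -29, 0], "turn": 0, "jaw": 1}
  ]
}}

```text
time: 7.23
tool_pos: [0.5124, -0.1873, 0.4185]
tcp_rot: [0.014, -3.141, -0.0]
wrist_force: [0.5, 0.6, 0.2]
width: 0.998
grip_force: 0.0
```

{"name": "drive_tool", "arguments": {
  "increments": [
    {"delta_pos": [0, 0, 0], "turn": 0, "jaw": 1},
    {"delta_pos": [0, 0, 0], "turn": 0, "jaw": 1}
  ]
}}

```text
time: 7.4
tool_pos: [0.5124, -0.1872, 0.4182]
tcp_rot: [0.008, -3.141, -0.001]
wrist_force: [-0.3, 0.7, -0.3]
width: 0.999
grip_force: 0.0
```

```bash
cat >> h.py <<'E'
def red(img,box=None,thr=150):
    i=img.astype(int); m=((i[...,0]>thr)&(i[...,1]<60)&(i[...,2]<70)).astype(np.uint8)
    n,l,st,ce=cv2.connectedComponentsWithStats(m); return [(st[k,4],ce[k].round(1).tolist()) for k in range(1,n) if st[k,4]>5]
E
python3 -c "
from h import *
w,s=wsnap('w4'); print(s['tool_pos'],s['q'])
for a,c in red(w['pixels'],thr=110): print(a,c,watz(w,s,*c,.221))
w3,s3=load('w3')
for a,c in red(w3['pixels']): print('w3',a,c,watz(w3,s3,*c,.221))
t=cv2.imread('pics/t0.png')[:,:,::-1]; cam=bot.read_camera('top')
for a,c in red(t): print('t0',a,c,atz(cam,*c,.221))
for a,c in red(cam['pixels']): print('t',a,c,atz(cam,*c,.221))
"
```

```text
[ 0.51244214 -0.18720984  0.41822261] [-3.95992351e-01  1.06825479e-02  1.86490415e+00  2.32867733e-04
  1.26689679e+00 -1.97205937e+00]
w3 43 [615.1, 168.1] [0.4632 0.2849 0.221 ]
w3 36 [606.1, 185.0] [0.4774 0.2749 0.221 ]
w3 67 [35.6, 224.5] [ 0.513  -0.1881  0.221 ]
t0 37 [149.0, 120.6] [0.7406519  0.63078511 0.221     ]
t0 10 [468.5, 211.1] [ 0.51212068 -0.18791631  0.221     ]
t 11 [147.5, 117.5] [0.75044546 0.63671513 0.221     ]
t 26 [149.2, 121.8] [0.73683227 0.62950201 0.221     ]
```

{"name": "drive_tool", "arguments": {
  "increments": [
    {"delta_pos": [0, 0, 20], "turn": 0, "jaw": 1},
    {"delta_pos": [0, 0, 25], "turn": 0, "jaw": 1},
    {"delta_pos": [0, 0, 20], "turn": 0, "jaw": 1},
    {"delta_pos": [0, 0, 12], "turn": 0, "jaw": 1},
    {"delta_pos": [0, 0, 4], "turn": 0, "jaw": 1},
    {"delta_pos": [0, 0, 0], "turn": 0, "jaw": 1},
    {"delta_pos": [0, 0, 0], "turn": 0, "jaw": -0.2},
    {"delta_pos": [0, 0, 0], "turn": 0, "jaw": -1}
  ],
  "grip_force": 30
}}

```text
time: 8.17
tool_pos: [0.5134, -0.1858, 0.3393]
tcp_rot: [-0.011, 3.139, -0.002]
wrist_force: [0.2, -0.0, 0.7]
width: 0.746
grip_force: 0.0
```

{"name": "drive_tool", "arguments": {
  "increments": [
    {"delta_pos": [0, 0, 0], "turn": 0, "jaw": -1},
    {"delta_pos": [0, 0, 0], "turn": 0, "jaw": -1},
    {"delta_pos": [0, 0, 0], "turn": 0, "jaw": -1},
    {"delta_pos": [0, 0, 0], "turn": 0, "jaw": -1},
    {"delta_pos": [0, 0, 0], "turn": 0, "jaw": -1},
    {"delta_pos": [0, 0, 0], "turn": 0, "jaw": -1}
  ]
}}

```text
time: 8.67
tool_pos: [0.513, -0.1862, 0.3387]
tcp_rot: [-0.01, 3.14, -0.001]
wrist_force: [-0.1, -1.2, 5.6]
width: 0.318
grip_force: 31.1
```

{"name": "drive_tool", "arguments": {
  "increments": [
    {"delta_pos": [0, 0, -5], "turn": 0, "jaw": -1},
    {"delta_pos": [0, 0, -10], "turn": 0, "jaw": -1},
    {"delta_pos": [0, 0, -20], "turn": 0, "jaw": -1},
    {"delta_pos": [0, 0, -20], "turn": 0, "jaw": -1},
    {"delta_pos": [0, 0, -20], "turn": 0, "jaw": -1},
    {"delta_pos": [0, 0, -20], "turn": 0, "jaw": -1},
    {"delta_pos": [0, 0, -20], "turn": 0, "jaw": -1},
    {"delta_pos": [0, 0, -15], "turn": 0, "jaw": -1}
  ]
}}

```text
time: 9.33
tool_pos: [0.5124, -0.1855, 0.4698]
tcp_rot: [-0.01, 3.141, 0.001]
wrist_force: [0.5, -0.2, -1.6]
width: 0.321
grip_force: 30.9
```

{"name": "drive_tool", "arguments": {
  "increments": [
    {"delta_pos": [0, 0, -5], "turn": 0, "jaw": -1},
    {"delta_pos": [0, 0, 0], "turn": 0, "jaw": -1},
    {"delta_pos": [0, 0, 0], "turn": 0, "jaw": -1}
  ]
}}

```text
time: 9.58
tool_pos: [0.5124, -0.1856, 0.4721]
tcp_rot: [0.01, -3.141, -0.001]
wrist_force: [0.7, 0.5, -0.6]
width: 0.322
grip_force: 30.9
```

```bash
python3 -c "
from h import *
w,s=wsnap('w5'); print(s['tool_pos'],s['wrist_force'],R.from_rotvec(s['tcp_rot']).as_matrix().round(3).tolist())
c=snap('scene','s5')
p=s['tool_pos']+[0,0,-.155+.039]
print('button expected scene',proj(c,p), [r for r in red(c['pixels'])], 'tip',proj(c,p-[0,0,.199]))
print('wrist button expected',wproj(w,s,p),red(w['pixels'],thr=100), 'tip', wproj(w,s,p-[0,0,.199]))
"
```

```text
[ 0.5123645  -0.18563788  0.47214882] [ 0.70221434  0.49614328 -0.64640803] [[-1.0, -0.006, -0.001], [-0.006, 1.0, 0.001], [0.001, 0.001, -1.0]]
button expected scene [409.38086828 216.30447696] [(np.int32(25), [271.9, 81.1])] tip [397.96837563 266.19743808]
wrist button expected [316.87247673 319.21103837] [(np.int32(62), [637.3, 180.7]), (np.int32(685), [319.4, 313.8])] tip [318.01447492 185.4781212 ]
```

{"name": "drive_tool", "arguments": {
  "increments": [
    {"delta_pos": [10, 0, 0], "turn": 0, "jaw": -1},
    {"delta_pos": [20, 0, 0], "turn": 0, "jaw": -1},
    {"delta_pos": [10, 0, 0], "turn": 0, "jaw": -1},
    {"delta_pos": [0, 0, 15], "turn": 0, "jaw": -1},
    {"delta_pos": [0, 0, 25], "turn": 0, "jaw": -1},
    {"delta_pos": [0, 0, 25], "turn": 0, "jaw": -1},
    {"delta_pos": [0, 0, 17], "turn": 0, "jaw": -1},
    {"delta_pos": [0, 0, 0], "turn": 0, "jaw": -1}
  ],
  "grip_force": 22
}}

```text
time: 10.35
tool_pos: [0.4703, -0.1853, 0.3855]
tcp_rot: [0.009, -3.133, -0.006]
wrist_force: [-1.3, 1.1, -1.9]
width: 0.318
grip_force: 30.9
```

{"name": "drive_tool", "arguments": {
  "increments": [
    {"delta_pos": [-8, 0, 0], "turn": 0, "jaw": -1},
    {"delta_pos": [-8, 0, 0], "turn": 0, "jaw": -1},
    {"delta_pos": [-8, 0, 0], "turn": 0, "jaw": -1},
    {"delta_pos": [-6, 0, 0], "turn": 0, "jaw": -1},
    {"delta_pos": [-6, 0, 0], "turn": 0, "jaw": -1},
    {"delta_pos": [-6, 0, 0], "turn": 0, "jaw": -1}
  ]
}}

```text
time: 10.85
tool_pos: [0.5151, -0.1859, 0.3909]
tcp_rot: [0.01, -3.14, 0.001]
wrist_force: [-5.3, 0.1, -2.0]
width: 0.316
grip_force: 30.4
```

```bash
cat >> h.py <<'E'
def lean(fn):
    w,s=wsnap(fn); T=R.from_rotvec(s['tcp_rot']).as_matrix(); rd=max((r for r in red(w['pixels'],thr=100) if 200<r[1][0]<440),default=None)
    print(s['tool_pos'],s['wrist_force'].round(1),rd)
    for a in range(-10,56,5):
        t=np.radians(a); g=np.array([0,0,.155]); ax=np.array([-np.sin(t),0,-np.cos(t)])
        W=lambda d:wproj(w,s,s['tool_pos']+T@(g+ax*d)).round().tolist()
        print(a,'button',W(.039),'flange',W(-.0375),'tip',W(-.160))
E
python3 -c "
from h import *
lean('w6')"
```

```text
[ 0.51511596 -0.18593567  0.39092244] [-5.3  0.1 -2. ] (np.int32(334), [318.9, 321.5])
-10 button [317.0, 302.0] flange [318.0, 246.0] tip [318.0, 214.0]
-5 button [317.0, 311.0] flange [318.0, 240.0] tip [318.0, 200.0]
0 button [317.0, 319.0] flange [318.0, 235.0] tip [318.0, 185.0]
5 button [317.0, 326.0] flange [318.0, 230.0] tip [318.0, 171.0]
10 button [317.0, 333.0] flange [318.0, 224.0] tip [318.0, 156.0]
15 button [317.0, 338.0] flange [318.0, 219.0] tip [318.0, 142.0]
20 button [317.0, 343.0] flange [318.0, 215.0] tip [318.0, 127.0]
25 button [317.0, 346.0] flange [318.0, 210.0] tip [318.0, 113.0]
30 button [317.0, 349.0] flange [318.0, 206.0] tip [318.0, 98.0]
35 button [317.0, 351.0] flange [318.0, 202.0] tip [318.0, 84.0]
40 button [317.0, 352.0] flange [318.0, 198.0] tip [318.0, 69.0]
45 button [317.0, 353.0] flange [318.0, 194.0] tip [318.0, 54.0]
50 button [317.0, 353.0] flange [318.0, 191.0] tip [318.0, 39.0]
55 button [317.0, 352.0] flange [318.0, 189.0] tip [318.0, 24.0]
```

{"name": "drive_tool", "arguments": {
  "increments": [
    {"delta_pos": [-6, 0, 0], "turn": 0, "jaw": -1},
    {"delta_pos": [-6, 0, 0], "turn": 0, "jaw": -1},
    {"delta_pos": [-6, 0, 0], "turn": 0, "jaw": -1},
    {"delta_pos": [-6, 0, 0], "turn": 0, "jaw": -1},
    {"delta_pos": [-6, 0, 0], "turn": 0, "jaw": -1},
    {"delta_pos": [-6, 0, 0], "turn": 0, "jaw": -1},
    {"delta_pos": [-5, 0, 0], "turn": 0, "jaw": -1},
    {"delta_pos": [0, 0, 0], "turn": 0, "jaw": -1}
  ]
}}

```text
time: 11.57
tool_pos: [0.5571, -0.1856, 0.3915]
tcp_rot: [-0.01, 3.139, -0.001]
wrist_force: [-2.1, 0.9, 2.4]
width: 0.316
grip_force: 31.3
```

```bash
python3 -c "
from h import *
lean('w7'); c=snap('scene','s7'); snap('top','t7'); s=bot.read_state()
g=s['tool_pos']-[0,0,.155]; 
for t in (20,30,35,40): t=np.radians(t); ax=np.array([np.sin(t),0,np.cos(t)]); print([proj(c,g+ax*d).round(1).tolist() for d in (.039,-.16)])
print(red(c['pixels'],thr=110))
a=cv2.imread('pics/w7.png'); b=cv2.imread('pics/s7.png')[190:310,340:460]; o=np.zeros((400,800,3),np.uint8); o[:,:400]=a[:,120:520]; o[:,400:]=cv2.resize(b,(400,400),interpolation=cv2.INTER_CUBIC); cv2.imwrite('pics/c7.png',o)"
```

```text
[ 0.55710495 -0.18561283  0.39149196] [-2.1  0.9  2.4] None
-10 button [317.0, 302.0] flange [318.0, 246.0] tip [318.0, 214.0]
-5 button [317.0, 311.0] flange [318.0, 240.0] tip [318.0, 200.0]
0 button [317.0, 319.0] flange [318.0, 235.0] tip [318.0, 185.0]
5 button [317.0, 326.0] flange [318.0, 230.0] tip [318.0, 171.0]
10 button [317.0, 333.0] flange [318.0, 224.0] tip [318.0, 156.0]
15 button [317.0, 338.0] flange [318.0, 219.0] tip [318.0, 142.0]
20 button [317.0, 343.0] flange [318.0, 215.0] tip [318.0, 127.0]
25 button [317.0, 346.0] flange [318.0, 210.0] tip [318.0, 113.0]
30 button [317.0, 349.0] flange [318.0, 206.0] tip [318.0, 98.0]
35 button [317.0, 351.0] flange [318.0, 202.0] tip [318.0, 84.0]
40 button [317.0, 352.0] flange [318.0, 198.0] tip [318.0, 69.0]
45 button [317.0, 353.0] flange [318.0, 194.0] tip [318.0, 54.0]
50 button [317.0, 353.0] flange [318.0, 191.0] tip [318.0, 39.0]
55 button [317.0, 352.0] flange [318.0, 189.0] tip [318.0, 24.0]
[[419.5, 226.1], [391.9, 283.4]]
[[420.9, 225.5], [386.1, 286.5]]
[[421.5, 225.4], [383.4, 287.5]]
[[422.1, 225.4], [380.9, 288.3]]
[(np.int32(34), [271.9, 82.0]), (np.int32(40), [243.4, 169.6])]
```

{"name": "drive_tool", "arguments": {
  "increments": [
    {"delta_pos": [3, 0, 0], "turn": 0, "jaw": -1},
    {"delta_pos": [3, 0, -2], "turn": 0, "jaw": -1},
    {"delta_pos": [0, 0, -8], "turn": 0, "jaw": -1},
    {"delta_pos": [0, 0, -15], "turn": 0, "jaw": -1},
    {"delta_pos": [0, 0, -20], "turn": 0, "jaw": -1},
    {"delta_pos": [0, 0, -20], "turn": 0, "jaw": -1},
    {"delta_pos": [0, 0, -15], "turn": 0, "jaw": -1},
    {"delta_pos": [0, 0, -5], "turn": 0, "jaw": -1}
  ],
  "grip_force": 60
}}

```text
time: 12.38
tool_pos: [0.5501, -0.186, 0.48]
tcp_rot: [-0.009, 3.135, -0.004]
wrist_force: [0.0, -0.4, -0.6]
width: 0.315
grip_force: 59.0
```

{"name": "drive_tool", "arguments": {
  "increments": [
    {"delta_pos": [-5, 10, 0], "turn": 0, "jaw": -1},
    {"delta_pos": [-10, 25, 0], "turn": 0, "jaw": -1},
    {"delta_pos": [-10, 30, 0], "turn": 0, "jaw": -1},
    {"delta_pos": [-10, 30, 0], "turn": 0, "jaw": -1},
    {"delta_pos": [-10, 30, 0], "turn": 0, "jaw": -1},
    {"delta_pos": [-10, 30, 0], "turn": 0, "jaw": -1},
    {"delta_pos": [-10, 30, 0], "turn": 0, "jaw": -1},
    {"delta_pos": [-10, 30, 0], "turn": 0, "jaw": -1}
  ]
}}

```text
time: 13.05
tool_pos: [0.6233, 0.0322, 0.4739]
tcp_rot: [0.01, -3.14, -0.001]
wrist_force: [-0.3, -0.2, -1.2]
width: 0.308
grip_force: 59.1
```

{"name": "drive_tool", "arguments": {
  "increments": [
    {"delta_pos": [-8, 24, 0], "turn": 0, "jaw": -1},
    {"delta_pos": [-3, 10, 0], "turn": 0, "jaw": -1},
    {"delta_pos": [0, 0, 0], "turn": 0, "jaw": -1},
    {"delta_pos": [0, 0, 0], "turn": 0, "jaw": -1}
  ]
}}

```text
time: 13.38
tool_pos: [0.6339, 0.0644, 0.4744]
tcp_rot: [0.012, -3.139, 0.001]
wrist_force: [-0.4, -0.4, -1.0]
width: 0.318
grip_force: 59.2
```

```bash
python3 -c "
from h import *
import pickle
lean('w8'); c=snap('scene','s8'); t=snap('top','t8'); s=bot.read_state(); pickle.dump((c,t,s),open('c8.pkl','wb'))
g=s['tool_pos']-[0,0,.155]
for n,c in(('scene',c),('top',t)): print(n,[proj(c,g+np.array([np.sin(.61),0,np.cos(.61)])*d).round(1).tolist() for d in (.039,-.16)],proj(c,np.array([.559,.063,.089])))
a=cv2.imread('pics/w8.png')[20:320,120:520]; o=np.zeros((600,800,3),np.uint8); o[:300,:400]=a
up=lambda i:cv2.resize(i,(400,300),interpolation=cv2.INTER_CUBIC)
o[:300,400:]=up(cv2.imread('pics/s8.png')[160:265,290:430]); o[300:,:400]=up(cv2.imread('pics/t8.png')[150:255,290:430]); o[300:,400:]=up(cv2.imread('pics/w8.png')[50:215,209:429]); cv2.imwrite('pics/c8.png',o)"
```

```text
[0.63385506 0.06437623 0.47436947] [-0.4 -0.4 -1. ] None
-10 button [317.0, 302.0] flange [318.0, 246.0] tip [318.0, 214.0]
-5 button [317.0, 311.0] flange [318.0, 240.0] tip [318.0, 200.0]
0 button [317.0, 319.0] flange [318.0, 235.0] tip [318.0, 185.0]
5 button [317.0, 326.0] flange [318.0, 230.0] tip [318.0, 171.0]
10 button [317.0, 333.0] flange [318.0, 224.0] tip [318.0, 156.0]
15 button [317.0, 338.0] flange [318.0, 219.0] tip [318.0, 142.0]
20 button [317.0, 343.0] flange [318.0, 215.0] tip [318.0, 127.0]
25 button [317.0, 346.0] flange [318.0, 210.0] tip [318.0, 113.0]
30 button [317.0, 349.0] flange [318.0, 206.0] tip [318.0, 98.0]
35 button [317.0, 351.0] flange [318.0, 202.0] tip [318.0, 84.0]
40 button [317.0, 352.0] flange [318.0, 198.0] tip [318.0, 69.0]
45 button [317.0, 353.0] flange [318.0, 194.0] tip [318.0, 54.0]
50 button [317.0, 353.0] flange [318.0, 191.0] tip [318.0, 39.0]
55 button [317.0, 352.0] flange [318.0, 189.0] tip [318.0, 24.0]
scene [[372.6, 137.8], [339.8, 199.6]] [342.4536396  219.27606304]
top [[369.8, 125.7], [363.1, 201.7]] [359.34329495 212.84190142]
```

View pics/c8.png

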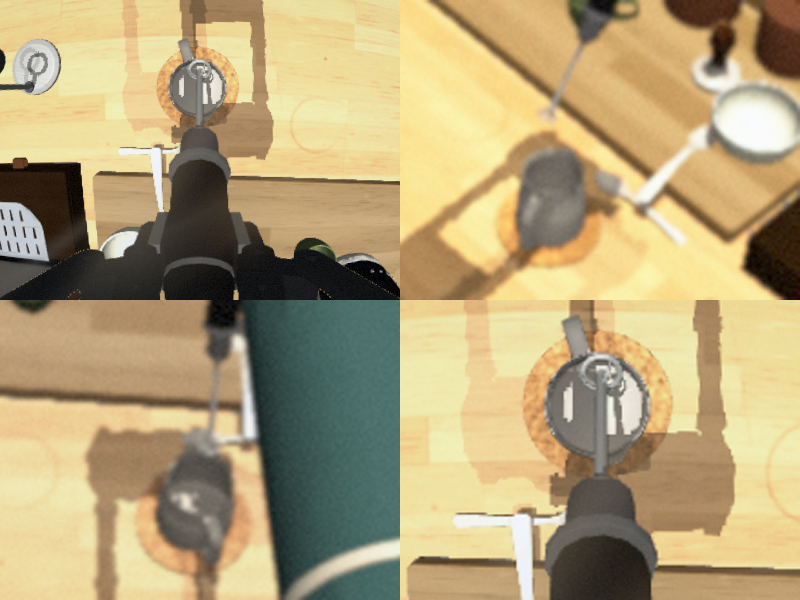

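```bash
python3 - <<'E'
from h import *
from scipy.optimize import least_squares
w,s=load('w8')
P=lambda x,y,z:watz(w,s,209+(x-400)/1.818,50+(y-300)/1.818,z)
pts=np.array([P(x,y,.089) for x,y in [(546,402),(650,405),(598,352),(560,440),(637,440),(565,368),(634,370)]])[:,:2]
print('rim',least_squares(lambda p:np.hypot(*(pts-p[:2]).T)-p[2],[.556,.063,.033]).x)
pts=np.array([P(x,y,.005) for x,y in [(523,402),(672,403),(600,332),(545,350),(652,350),(540,443)]])[:,:2]
print('coaster',least_squares(lambda p:np.hypot(*(pts-p[:2]).T)-p[2],[.556,.063,.058]).x)
T=R.from_rotvec(s['tcp_rot']).as_matrix()
t=np.radians(33.5); print('tip geo',s['tool_pos']+T@(np.array([0,0,.155])+.161*np.array([np.sin(t),0,np.cos(t)])))
print('tip px',P(601,373,.187))
E
```

```text
rim [0.55952062 0.06307062 0.03242056]
coaster [0.55466375 0.06281637 0.05683887]
tip geo [0.54439326 0.06344698 0.18530033]
tip px [0.5468 0.0646 0.187 ]
```

{"name": "drive_tool", "arguments": {
  "increments": [
    {"delta_pos": [0, -1, 15], "turn": 0, "jaw": -1},
    {"delta_pos": [0, 0, 20], "turn": 0, "jaw": -1},
    {"delta_pos": [0, 0, 20], "turn": 0, "jaw": -1},
    {"delta_pos": [0, 0, 20], "turn": 0, "jaw": -1},
    {"delta_pos": [0, 0, 10], "turn": 0, "jaw": -1},
    {"delta_pos": [0, 0, 0], "turn": 0, "jaw": -1},
    {"delta_pos": [0, 0, 0], "turn": 0, "jaw": -1}
  ]
}}

```text
time: 14.12
tool_pos: [0.6339, 0.0621, 0.3905]
tcp_rot: [0.008, -3.141, 0.0]
wrist_force: [1.2, 1.0, -0.1]
width: 0.314
grip_force: 59.2
```

```bash
python3 - <<'E'
from h import *
w,s=wsnap('w9'); print(s['tool_pos'],s['wrist_force'].round(1),R.from_rotvec(s['tcp_rot']).as_matrix().round(3).tolist())
# dark rim outline not viewable: compare with predicted circle by mean gradient search
g=cv2.GaussianBlur(cv2.cvtColor(w['pixels'],cv2.COLOR_RGB2GRAY),(0,0),1).astype(np.float32)
gx,gy=cv2.Sobel(g,cv2.CV_32F,1,0),cv2.Sobel(g,cv2.CV_32F,0,1); m=np.hypot(gx,gy)
best=[]
for r in (.030,.0315,.033,.0345):
  for dx in np.arange(-.008,.0081,.001):
    for dy in np.arange(-.006,.0061,.001):
      px=np.array([wproj(w,s,[.5595+dx+r*np.cos(a),.063+dy+r*np.sin(a),.089]) for a in np.radians(np.arange(80,300,10))])
      best.append((cv2.remap(m,px[:,0].astype(np.float32),px[:,1].astype(np.float32),cv2.INTER_LINEAR).mean(),r,.5595+dx,.063+dy))
print(sorted(best)[-4:])
E
```

```text
[0.63393022 0.06206601 0.39054344] [ 1.2  1.  -0.1] [[-1.0, -0.005, -0.001], [-0.005, 1.0, -0.0], [0.001, -0.0, -1.0]]
[(np.float32(183.08627), 0.03, np.float64(0.5585), np.float64(0.059)), (np.float32(189.93521), 0.0315, np.float64(0.5575), np.float64(0.062)), (np.float32(190.0495), 0.0315, np.float64(0.5585), np.float64(0.061)), (np.float32(191.70668), 0.0315, np.float64(0.5585), np.float64(0.062))]
```

{"name": "drive_tool", "arguments": {
  "increments": [
    {"delta_pos": [0, 0, 8], "turn": 0, "jaw": -1},
    {"delta_pos": [0, 0, 12], "turn": 0, "jaw": -1},
    {"delta_pos": [0, 0, 12], "turn": 0, "jaw": -1},
    {"delta_pos": [0, 0, 12], "turn": 0, "jaw": -1},
    {"delta_pos": [0, 0, 8], "turn": 0, "jaw": -1},
    {"delta_pos": [0, 0, 2], "turn": 0, "jaw": -1},
    {"delta_pos": [0, 0, 0], "turn": 0, "jaw": -1},
    {"delta_pos": [0, 0, 0], "turn": 0, "jaw": -1}
  ]
}}

```text
time: 14.83
tool_pos: [0.6341, 0.063, 0.3365]
tcp_rot: [0.01, -3.141, 0.0]
wrist_force: [0.1, -0.3, -0.9]
width: 0.312
grip_force: 59.2
```

```bash
python3 - <<'E'
from h import *
w,s=wsnap('w10'); print(s['tool_pos'],s['wrist_force'].round(1),s['torque'].round(2))
g=cv2.GaussianBlur(cv2.cvtColor(w['pixels'],cv2.COLOR_RGB2GRAY),(0,0),1).astype(np.float32)
m=np.hypot(cv2.Sobel(g,cv2.CV_32F,1,0),cv2.Sobel(g,cv2.CV_32F,0,1)); best=[]
for r in (.030,.0315,.033):
  for dx in np.arange(-.008,.0081,.001):
    for dy in np.arange(-.006,.0061,.001):
      px=np.array([wproj(w,s,[.5595+dx+r*np.cos(a),.063+dy+r*np.sin(a),.089]) for a in np.radians(np.arange(100,270,10))]).astype(np.float32)
      best.append((cv2.remap(m,px[:,0],px[:,1],cv2.INTER_LINEAR).mean(),r,.5595+dx,.063+dy))
print(sorted(best)[-3:])
# shaft profile at a point 70 mm along (above the rim)
t=np.radians(34); T=R.from_rotvec(s['tcp_rot']).as_matrix()
for d in (.075,.085):
  p=wproj(w,s,s['tool_pos']+T@(np.array([0,0,.155])+d*np.array([np.sin(t),0,np.cos(t)]))); v=int(p[1]); print(p.round(1),g[v,290:350:2].astype(int).tolist())
E
```

```text
[0.63414584 0.06297455 0.33646764] [ 0.1 -0.3 -0.9] [ 0.02  0.03 -0.01]
[(np.float32(172.8189), 0.0315, np.float64(0.5575), np.float64(0.062)), (np.float32(175.70357), 0.033, np.float64(0.5595), np.float64(0.061)), (np.float32(189.22974), 0.033, np.float64(0.5595), np.float64(0.062))]
[317.9 154.7] [91, 95, 102, 105, 101, 96, 85, 72, 70, 72, 74, 75, 75, 77, 77, 77, 77, 76, 75, 74, 72, 71, 74, 86, 89, 95, 99, 94, 95, 104]
[317.9 144.2] [88, 82, 88, 98, 99, 104, 103, 100, 95, 94, 94, 94, 94, 103, 114, 103, 85, 85, 86, 84, 82, 81, 81, 84, 90, 94, 97, 102, 102, 96]
```

Jug has not moved, the wrist carries only the frother's weight, and the whisk is about 40 mm below the rim. I'm handing it in.

```bash
python3 -c "
from workcell import bot
print(bot.finish_job())"
```

```text
the job is handed in; nothing more can be done
None
```

The jug stands upright on the coaster, about 2–4 mm off centre, and the job is handed in with the gripper holding the frother still at about 34°, its whisk about 40 mm below the rim and, by force and image measurements (not viewed after lowering), clear of the jug.

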